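Stow a soap carton in the stay-lidded stock chest

ROBOT

A 6-joint arm with a two-finger parallel gripper is mounted at the origin on a cart in front of the work surface, level with it; the furniture and walls round the work are solid. World frame = base frame: x ahead of the robot, y to its left, z up, the work surface at z = 0. Lengths are in m, angles in degrees, forces in N, time in s.
With the tool pointing down it reaches from about 0.375 to 0.9 m from the base axis. Payload 3.1 kg.
Tool frame: the origin (TCP) lies at the very end of the fingers, on their centre line; the grasp point (between the pads) lies 19 mm behind it (bot.hold_point_z is the z of the grasp point in the tool frame, in m); z points along the fingers, y is the direction in which the jaws open and shut (so a half turn about z gives the same grasp; the last joint's range is limited). The gripper opens to 87 mm and grips with 3 to 60 N. Pads are 19 mm wide; open, the fingers measure 117 mm over their backs; the gripper's body (75 mm by 190 mm) begins 51 mm behind the grasp point.
Start: joints at [57.84, 30.224, 82.088, -0, 67.689, -10.227], TCP at [0.233, 0.58, 0.223] pointing down, gripper open.
Joint ranges: [-176.69, 176.69], [-43.24, 126.21], [12.49, 139.97], [-82, 262], [0, 151.66], [-163.58, 163.58]. Speed limits (degrees/s): [159.86, 159.86, 180, 180, 180, 180].

INTERFACE

Orientations are given as a 3x3 rotation matrix whose columns are the frame's x, y, z axes.
In Python, from rig import bot gives the robot as it stands.
- The arm moves only by the tool servo_tool, never from a script. Its argument "increments" is a list of rows, each a list of 3 entries, a list of its own where there are three numbers: the closure, from 0 (fully open) to 1 (shut), then the shift along the tool's x, y, z in mm, then the turn about the tool's z in degrees. In form: [[claw, [x, y, z], turn], ...]. A call has 1 to 5 rows; each row shifts and turns the commanded pose from where the row before left it, along the tool's axes as they then stand; what a row does not reach is not made up. A row lasts 1/8 s, in which the tool goes at most 62.5 mm and 10.7 degrees, less where a joint would pass 70% of its speed; a pose out of reach is approached as far as the arm can. A call with a gripper value outside its range is refused whole. The fingers move at their own pace and stop on an object; the grip force is fixed at half the most. Time passes only in rows, so rows that do not move let the fingers close. It gives the time, the measured TCP pose, the force and the opening at its end, in the units of the state.
- bot.read_state(): the state, without advancing time (a new reading comes with each control period).
- bot.capture(name): name is "side" or "top"; returns (picture, depth): 420x560x3 uint8, blue, green, red; 420x560 float32, m along the optical axis (not along the pixel's ray), 0 where there is no reading.
- bot.camera_info(name): a dict with "K" (3x3 intrinsics, pixels), "R" (3x3) and "t" (3): a world point X has camera coordinates R X + t. Camera axes: x right, y down, z forward; pixel columns grow to the right and rows downward; lengths in m; the calibration is good to about 2 mm. A picture is of the moment at which its call begins. camera_info takes no time and is no camera call.
- bot.hand_in(): hands the job in, once; it reports no verdict.
Trained networks look in the newest picture that a camera, given by its name, has taken for a name from the list of things; names that differ only in an ending like _2 or _b are one class to them, and where a whole thing is asked for, a point or a joint stands for the part that bears it (a point fixed in the world has none). Each returns a list of dicts, best first, with "p" (0 to 1); they miss things now and then, are a little off and sometimes report something else, mostly with a low value. They report only what shows in the picture. A call takes as long as a camera call. They do not tell look-alikes from the thing itself.
- bot.find_in(camera, thing): "bbox" ([left, top, right, bottom] in pixels, round what is visible of it).
- bot.trace(camera, thing): "region" (420x560 bool, what is visible of it) and "bbox" ([left, top, right, bottom] in pixels, round what is visible of it).
The state is a dict: "time_s": time; "joint_positions": joint angles; "qvel": joint speeds; "tau": joint torques, N m; "position": TCP position; "tcp_rot": TCP orientation; "force": force on the tool from outside, world axes, zero at the start; "moment": the same for the moment, N m; "opening": opening from 0.0 (shut) to 1.0 (fully open).
Only numpy, scipy, OpenCV 4.12 (cv2) and the standard library are available. Lean on these libraries where they do the work, as an engineer would, in place of code of your own. Each camera call takes 0.05 s, during which the arm holds its last target.

TASK

Raise the lid of the grey stock chest until its folding stay snaps past straight and holds the lid up, then stand the single soap carton upright in the chest, in the free bay beside the two cartons already there, and let go of it. Then push the stay's elbow back to break it and lower the lid gently until it is fully shut, leaving the stack of three cartons and the glue stick where they are.

Things in the scene. Friction and masses are not known exactly. Their poses are not given: they have to be found in the camera images.
- chest: Grey sheet-metal stock chest, fixed to the table, 170 deep (x) x 160 wide (y) x 100 mm high, walls and floor 6 mm, open top. Origin: centre of its underside. Its front faces its own -x, toward the robot; the lid hinges along the top of its rear wall (+x); the folding stay is on its outer left side (+y). Two soap cartons stand fixed in its right half (y -71 to -12 mm).
- free_bay (a point): Centre of the free bay's floor in the left half of the chest, at chest x -15, y +30, z +6 mm; axes as the chest. The free bay is 158 mm along x and about 86 mm along y (chest y -12 to +74 mm).
- lid_hinge (a point): Middle of the lid's hinge line, on top of the rear wall, at chest x +85, y 0, z +100 mm; axes as the chest, the hinge turns about y.
- lid_lip (a point): Middle of the lower front edge of the lid, 200 mm from the hinge line. The lid is a 164 mm wide, 8 mm thick plate whose front lip overhangs the chest's front wall by 30 mm; axes fixed to the lid: x points from the lip to the hinge, z is the normal of the lid's upper face.
- lid_plate (a joint): Lid angle, rad: 0 shut, grows as it opens up and back; 1.40 (80 degrees) with the stay straight, 1.39 when locked; it opens no farther because the stay is taut. The hinge is stiff: the lid (250 g) stays where it is left above about 0.4 rad and sinks shut by itself below that; it takes about 2 N at the lip to lift or to press down.
- stay_elbow (a joint): Elbow of the folding stay (two 84 mm bars), rad: 0 folded with the lid shut, 2.49 straight, 2.66 locked past straight. A weak spring snaps it to locked once the lid has been pushed up as far as it goes and is let go. To break it push the peg back and down (chest +x, -z) about 30 mm each, slowly, to under 1.6; let go above 1.8 it springs back and locks. The lid sinks with it to about 1.1.
- stay_peg (a point): Centre of the black peg at the stay's elbow, 15 mm in diameter, 46 mm long along chest y, 119 mm left of the chest's middle. Locked: 69 mm in front of the hinge line, 23 mm above the rim. It swings back and down on an 84 mm arc about a pivot 110 mm in front of the hinge and 50 mm below the rim; lid shut: 26 mm in front of the hinge, 54 mm below the rim. Takes 2 to 6 N to push.
- carton: Single cream soap carton, 81 (its x) x 27 (its y) x 68 mm high (its z), standing on its long edge on the table, left or right of the chest. Origin: centre of its underside.
- carton_stack: Bystander: stack of three soap cartons in one piece, 84x71x80 mm, left or right of the chest (it swaps places with the carton). Origin: centre of its underside.
- glue_stick: Bystander: glue stick standing upright, 27 mm in diameter, 97 mm tall, behind on the left. Origin: centre of its underside.
Not all that is in view belongs to the job. Leave any yellow look-alike of the carton alone.

How it is judged (in metres and radians):
On the way, in this order (a step that is already met when the one before it is completed fails the run):
1. the lid is up and the stay's elbow is past straight, locked (elbow over 2.58 rad, lid over 1.33 rad) (value of joint stay_elbow above 2.58 rad and value of joint lid_plate above 1.33 rad), for 0.2 s.
2. the carton stands upright and still on the floor of the free bay, let go, with the stay still locked (value of joint stay_elbow above 2.58 rad and z of carton in the frame of free_bay between -0.006 and 0.006 m and x of carton in the frame of free_bay between -0.06 and 0.06 m and y of carton in the frame of free_bay between -0.042 and 0.042 m and angle between carton's own z axis and vertical below 0.15 rad and linear speed of carton below 0.02 m/s and contact force between the fingers and carton below 0.1 N), for 0.2 s.
3. the stay is broken (elbow under 1.95 rad) with the lid still more than half up (over 0.8 rad) (value of joint stay_elbow below 1.95 rad and value of joint lid_plate above 0.8 rad).
At the end, for the whole second after the job is handed in: The lid is shut (under 0.03 rad) and the carton stands upright (within 0.15 rad) and still on the floor of the chest's free bay (within 6 mm in height, inside the bay) (value of joint lid_plate below 0.03 rad and z of carton in the frame of free_bay between -0.006 and 0.006 m and x of carton in the frame of free_bay between -0.06 and 0.06 m and y of carton in the frame of free_bay between -0.042 and 0.042 m and angle between carton's own z axis and vertical below 0.15 rad and linear speed of carton below 0.02 m/s); the robot touches nothing.
It fails at once if the lid is slammed shut (in its last 0.6 rad it comes down faster than 2.0 rad/s) (velocity of joint lid_plate below -2 rad/s and value of joint lid_plate below 0.6 rad).
It fails at once if the stack of three cartons or the glue stick is moved more than 30 mm (distance of any of carton_stack, glue_stick from where it was at the start of the episode above 0.03 m).
It also fails if it takes over 72 s, if anything falls off the work surface, if the arm or the gripper's body presses on something with over 40 N, if the wrist force passes 120 N, or if a joint passes its speed limit or range.

## Working session

There is one attempt and no reset: what is moved stays moved. The work goes in short steps, Python scripts to look and compute and a tool call to move; the robot and the scene stay as the last step left them, time stands still between calls to the robot, and variables do not carry over. Pictures are saved under pics/ and viewed, and the job is handed in when it is done.

Besides the shell and the picture viewer there is one more tool, called after "Request:" by a JSON object that holds its "method" and its "body". servo_tool: Moves the arm, as the interface text tells. Its arguments: {"type":"object","properties":{"increments":{"type":"array","items":{"type":"array"}}},"required":["increments"]}

```bash
ls; mkdir -p pics; python3 - <<'E'
from rig import bot
import cv2,numpy as np
s=bot.read_state();print(s)
for n in("side","top"):
    p,d=bot.capture(n);cv2.imwrite(f"pics/{n}0.png",p);np.save(f"{n}_d.npy",d)
    c=bot.camera_info(n);print(n,c)
    for t in("chest","carton","carton_stack","glue_stick","lid_plate","stay_peg"):
        for r in bot.find_in(n,t)[:3]:print(t,r)
E
```

```text
pics
{'time_s': 0.0, 'joint_positions': array([ 5.78416589e+01,  3.02789382e+01,  8.21572819e+01,  1.27784754e-03,
        6.76892782e+01, -1.02264224e+01]), 'qvel': array([ 0.01262117,  0.03490636, -0.01662591, -0.07447838,  0.06516736,
        0.04662044]), 'tau': array([-1.61853964e-04, -4.40037632e+01, -1.76592493e+01,  6.32674713e-02,
        5.81607269e-02, -1.83167340e-04]), 'position': array([0.23299741, 0.57914709, 0.22156697]), 'tcp_rot': array([[-9.27624911e-01,  3.73511212e-01, -1.18330941e-03],
       [ 3.73512862e-01,  9.27623169e-01, -1.84333197e-03],
       [ 4.09160066e-04, -2.15190193e-03, -9.99997601e-01]]), 'force': array([ 0.29658872, -0.20172541, -0.7020215 ]), 'moment': array([0.00854025, 0.01727805, 0.02313974]), 'opening': 0.9958833719982665}
side {'K': array([[429.9214088 ,   0.        , 276.93994755],
       [  0.        , 429.9214088 , 210.16418715],
       [  0.        ,   0.        ,   1.        ]]), 'R': array([[-0.99732398,  0.07202297, -0.01255264],
       [ 0.05419377,  0.61307068, -0.7881671 ],
       [-0.04907048, -0.78673823, -0.61533328]]), 't': 
[... 773 characters left out ...]
.        ,   1.        ]]), 'R': array([[-0.0119105 , -0.99992375, -0.00326245],
       [-0.99478254,  0.01217974, -0.10128848],
       [ 0.10132049,  0.00203904, -0.99485175]]), 't': array([-0.21545096,  0.44847249,  1.37772635])}
chest {'bbox': [243.0, 133.4, 327.7, 225.7], 'p': 0.78}
carton {'bbox': [359.6, 277.2, 379.5, 310.1], 'p': 0.93}
carton {'bbox': [292.4, 243.2, 321.9, 270.6], 'p': 0.9}
carton {'bbox': [341.7, 235.9, 379.1, 258.3], 'p': 0.69}
carton_stack {'bbox': [179.8, 183.7, 223.4, 224.1], 'p': 0.66}
glue_stick {'bbox': [200.0, 124.0, 214.5, 144.6], 'p': 0.62}
lid_plate {'bbox': [245.1, 135.0, 330.6, 226.0], 'p': 0.68}
stay_peg {'bbox': [243.6, 141.9, 267.5, 170.0], 'p': 0.42}
```

View pics/side0.png

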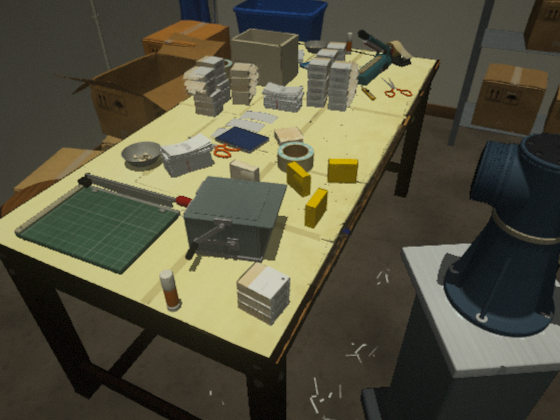

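View pics/top0.png

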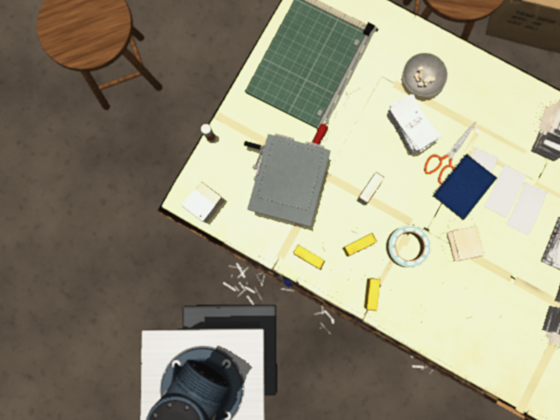

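```bash
cat > h.py <<'E'
import numpy as np,cv2
from rig import bot
def world(n,d):
    c=bot.camera_info(n);K,R,t=c["K"],c["R"],c["t"]
    v,u=np.mgrid[:420,:560]
    P=np.stack([(u-K[0,2])/K[0,0]*d,(v-K[1,2])/K[1,1]*d,d],-1)
    return (P-t)@R
def proj(n,X):
    c=bot.camera_info(n);p=(c["R"]@np.asarray(X).T).T+c["t"];q=(c["K"]@p.T).T
    return q[:,:2]/q[:,2:]
E
python3 - <<'E'
from h import *
dt=np.load("top_d.npy");ds=np.load("side_d.npy")
W=world("top",dt);S=world("side",ds)
def rect(W,box,z0,z1,nm):
    l,t,r,b=box;P=W[t:b,l:r].reshape(-1,3);P=P[(P[:,2]>z0)&(P[:,2]<z1)]
    R=cv2.minAreaRect(P[:,:2].astype(np.float32)*1000);print(nm,len(P),np.round(np.median(P,0),4),R)
    print(np.round(cv2.boxPoints(R)))
rect(W,(238,125,340,232),.095,.125,"lid")
rect(W,(350,165,392,212),.05,.08,"carton top")
rect(S,(222,155,266,190),.058,.08,"carton side")
rect(W,(175,178,228,228),.06,.1,"stack")
rect(W,(196,118,220,148),.05,.11,"glue")
rect(W,(240,138,262,155),.02,.09,"peg")
rect(S,(180,172,290,265),.097,.12,"lid side")
for n in("top","side"):
  print([r for r in bot.find_in(n,"carton")])
print("table z",np.median(W[230:240,200:300,2]))
E
```

```text
lid 5335 [ 0.5265 -0.23    0.1083] ((531.2540283203125, -223.95285034179688), (179.1541748046875, 207.86598205566406), 74.27592468261719)
[[ 407. -282.]
 [ 607. -338.]
 [ 656. -166.]
 [ 455. -110.]]
carton top 326 [ 0.5096 -0.4419  0.0654] ((511.0188903808594, -442.260498046875), (25.767650604248047, 83.52812194824219), 55.118438720703125)
[[ 469. -429.]
 [ 538. -477.]
 [ 553. -456.]
 [ 484. -408.]]
carton side 221 [ 0.5147 -0.4382  0.0668] ((515.0421752929688, -441.667236328125), (30.057186126708984, 83.75316619873047), 58.13273620605469)
[[ 472. -432.]
 [ 543. -477.]
 [ 559. -451.]
 [ 487. -407.]]
stack 848 [ 0.4763 -0.0089  0.0788] ((478.0635681152344, -7.827674865722656), (67.71106719970703, 80.91187286376953), 52.0528564453125)
[[425. -10.]
 [489. -59.]
 [531.  -6.]
 [467.  44.]]
glue 124 [ 0.656  -0.0235  0.0946] ((659.5338134765625, -21.718936920166016), (23.12982177734375, 25.09992027282715), 63.0096549987793)
[[643. -26.]
 [665. -38.]
 [676. -17.]
 [654.  -6.]]
peg 113 [ 0.6268 -0.1394  0.051 ] ((624.9890747070312, -140.54505920410156), (57.573646545410156, 24.699058532714844), 56.270103454589844)
[[ 599. -158.]
 [ 619. -171.]
 [ 651. -123.]
 [ 631. -110.]]
lid side 4160 [ 0.5306 -0.2149  0.1096] ((534.1790161132812, -224.48980712890625), (181.79031372070312, 207.82296752929688), 74.4925308227539)
[[ 410. -284.]
 [ 610. -340.]
 [ 659. -165.]
 [ 458. -109.]]
[{'bbox': [359.6, 277.2, 379.5, 310.1], 'p': 0.93}, {'bbox': [292.4, 243.2, 321.9, 270.6], 'p': 0.9}, {'bbox': [341.7, 235.9, 379.1, 258.3], 'p': 0.69}, {'bbox': [356.2, 171.4, 381.0, 207.0], 'p': 0.63}]
[{'bbox': [306.1, 188.0, 326.8, 231.8], 'p': 0.84}, {'bbox': [229.1, 161.9, 260.4, 180.8], 'p': 0.77}, {'bbox': [327.6, 156.8, 359.5, 183.5], 'p': 0.64}, {'bbox': [286.6, 163.3, 312.5, 199.0], 'p': 0.55}]
table z -0.00011597048572643495
```

```bash
python3 - <<'E'
import cv2
a=cv2.imread("pics/side0.png")[150:330,130:330];b=cv2.imread("pics/top0.png")[100:250,170:400]
cv2.imwrite("pics/sc.png",cv2.resize(a,None,fx=3.3,fy=3.3,interpolation=3));cv2.imwrite("pics/tc.png",cv2.resize(b,None,fx=3.4,fy=3.4,interpolation=3))
E
```

```text
(no output)
```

View pics/sc.png

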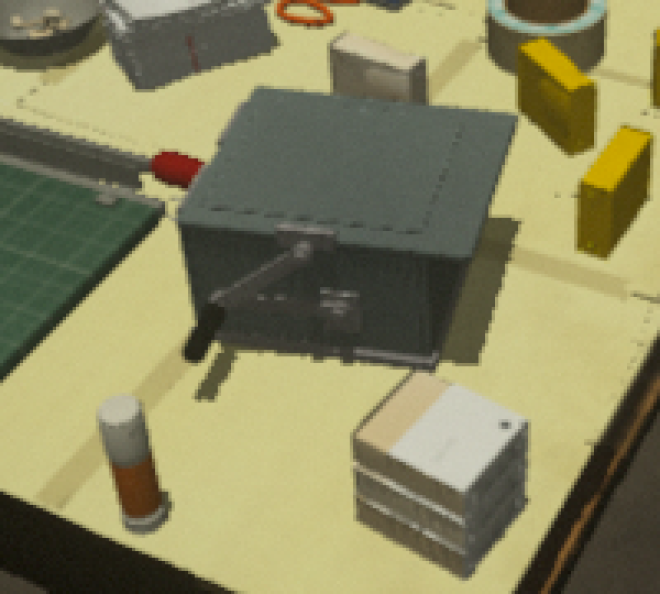

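View pics/tc.png

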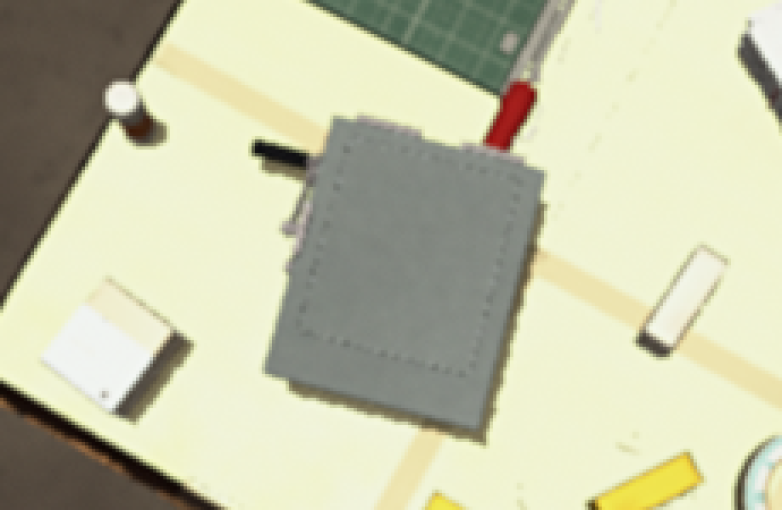

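```bash
cat >> h.py <<'E'
YAW=np.radians(-15.6);H=np.array([.623,-.258,.100])
C=np.array([[np.cos(YAW),-np.sin(YAW),0],[np.sin(YAW),np.cos(YAW),0],[0,0,1]])
def c2w(p): return H+(np.atleast_2d(p)/1000.)@C.T   # mm relative to hinge, chest axes
def w2c(X): return (np.atleast_2d(X)-H)@C*1000
E
python3 - <<'E'
from h import *
def ov(n,f,box):
    im=cv2.imread(f);l,t,r,b=box;k=4
    im=cv2.resize(im[t:b,l:r],None,fx=k,fy=k,interpolation=3)
    def poly(p,col,closed=True):
        q=((proj(n,c2w(p))-[l,t]+.5)*k).astype(np.int32);cv2.polylines(im,[q],closed,col,1)
    poly([(-200,-82,8),(0,-82,8),(0,82,8),(-200,82,8)],(0,0,255))
    poly([(-200,-82,0),(-200,82,0)],(255,0,255))
    poly([(-170,-80,-100),(-170,80,-100),(0,80,-100)],(0,255,0),False)
    poly([(-26,96,-54),(-26,142,-54)],(0,255,255),False)
    cv2.imwrite(f"pics/ov_{n}.png",im)
ov("top","pics/top0.png",(230,120,345,240));ov("side","pics/side0.png",(170,165,300,280))
E
```

```text
(no output)
```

View pics/ov_top.png

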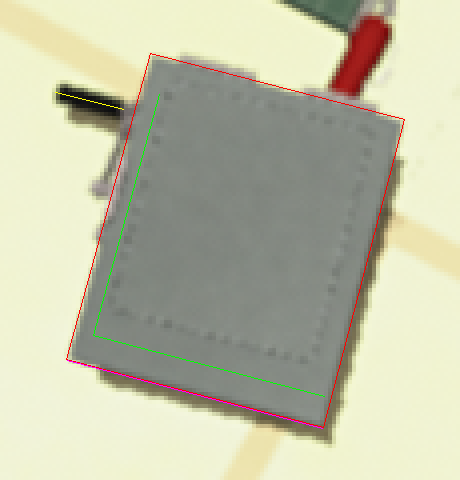

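View pics/ov_side.png

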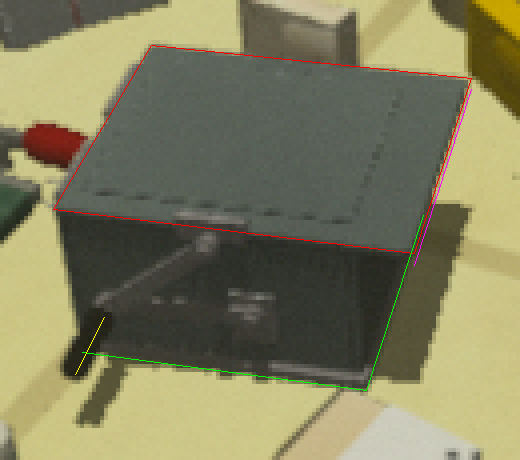

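```bash
cat >> h.py <<'E'
def Rt(h):  # tool rot with tool y heading h deg, pointing down
    a=np.radians(h);y=np.array([np.cos(a),np.sin(a),0]);z=np.array([0,0,-1.]);return np.stack([np.cross(y,z),y,z],1)
def delta(Xt,h):
    s=bot.read_state();R=s["tcp_rot"];d=R.T@(np.asarray(Xt)-s["position"])*1000
    hc=np.degrees(np.arctan2(R[1,1],R[0,1]));print("t",round(s["time_s"],2),"pos",np.round(s["position"],4),"head",round(hc,1),"chest",np.round(w2c(s["position"])[0],1))
    print("target",np.round(Xt,4),"tool shift now",np.round(d,1),"turn",round((hc-h+180)%360-180,1),"F",np.round(s["force"],1),"op",round(s["opening"],3))
E
python3 - <<'E'
from h import *
delta(c2w((-26,132,80))[0],-15.6)
for f in (-2.7,0,10,20,30,40,50,60.7): print(f,-110+84*np.cos(np.radians(f)),-50+84*np.sin(np.radians(f)))
E
```

```text
t 0.8 pos [0.2334 0.5798 0.2226] head 68.1 chest [-600.6  702.1  122.6]
target [ 0.6335 -0.1239  0.18  ] tool shift now [-633.9 -503.3   42.6] turn 83.7 F [ 0.3 -0.4  0.1] op 0.996
-2.7 -26.093250503194525 -53.956941859609984
0 -26.0 -50.0
10 -27.276148746974528 -35.41355307597785
20 -31.065819853983697 -21.270307960643827
30 -37.25386608210715 -8.000000000000007
40 -45.65226677800585 3.994159213669299
50 -56.005840786330694 14.347733221994147
60.7 -68.89187405309691 23.253818884298127
```

Request:
{"method": "servo_tool", "body": {"increments": [[0,[-45,-36,0],0],[0,[-45,-36,0],0],[0,[-45,-36,0],0],[0,[-45,-36,0],0],[0,[-45,-36,0],0]]}}

```text
time_s: 1.42
position: [0.3758, 0.3273, 0.2229]
tcp_rot: [[-0.928, 0.373, 0.001], [0.373, 0.928, 0.0], [-0.001, 0.001, -1.0]]
force: [0.3, 0.2, 0.6]
opening: 1.002
```

Request:
{"method": "servo_tool", "body": {"increments": [[0,[-45,-36,0],0],[0,[-45,-36,0],0],[0,[-45,-36,0],0],[0,[-45,-36,0],0],[0,[-45,-36,0],0]]}}

```text
time_s: 2.05
position: [0.5173, 0.0759, 0.2229]
tcp_rot: [[-0.928, 0.374, 0.001], [0.374, 0.928, 0.0], [-0.001, 0.001, -1.0]]
force: [0.6, 0.9, -0.0]
opening: 0.997
```

Request:
{"method": "servo_tool", "body": {"increments": [[0,[-45,-36,0],10],[0,[0,0,0],10],[0,[0,0,0],10],[0,[0,0,0],10],[0,[0,0,0],10]]}}

```text
time_s: 2.68
position: [0.5448, 0.0274, 0.2226]
tcp_rot: [[-0.304, 0.953, 0.0], [0.953, 0.304, -0.0], [-0.0, 0.0, -1.0]]
force: [-1.2, -0.1, -0.0]
opening: 0.998
```

Request:
{"method": "servo_tool", "body": {"increments": [[0,[0,0,0],10],[0,[0,0,0],10],[0,[0,0,0],10],[0,[0,0,0],3.7],[0,[0,0,0],0]]}}

```text
time_s: 3.3
position: [0.5447, 0.0275, 0.2226]
tcp_rot: [[0.269, 0.963, 0.0], [0.963, -0.269, -0.0], [0.0, 0.0, -1.0]]
force: [0.3, 0.2, 0.2]
opening: 1.0
```

```bash
python3 - <<'E'
from h import *
delta(c2w((-26,132,80))[0],-15.6)
E
```

```text
t 3.3 pos [0.5447 0.0275 0.2226] head -15.6 chest [-152.2  253.9  122.6]
target [ 0.6335 -0.1239  0.18  ] tool shift now [-122.   126.1   42.7] turn 0.0 F [0.3 0.2 0.2] op 1.0
```

Request:
{"method": "servo_tool", "body": {"increments": [[0,[-41,42,0],0],[0,[-41,42,0],0],[0,[-40,42,15],0],[0,[0,0,30],0],[0,[0,0,0],0]]}}

```text
time_s: 3.92
position: [0.631, -0.1238, 0.1747]
tcp_rot: [[0.27, 0.963, -0.006], [0.963, -0.27, 0.003], [0.001, -0.007, -1.0]]
force: [-0.9, 0.4, 0.2]
opening: 1.001
```

```bash
python3 - <<'E'
from h import *
delta(c2w((-26,132,-73))[0],-15.6)
p,d=bot.capture("side");cv2.imwrite("pics/s1.png",p)
E
```

```text
t 3.92 pos [ 0.631  -0.1238  0.1747] head -15.6 chest [-28.3 131.4  74.7]
target [ 0.6335 -0.1239  0.027 ] tool shift now [  0.5   3.4 147.7] turn -0.0 F [-0.9  0.4  0.2] op 1.001
```

View pics/s1.png

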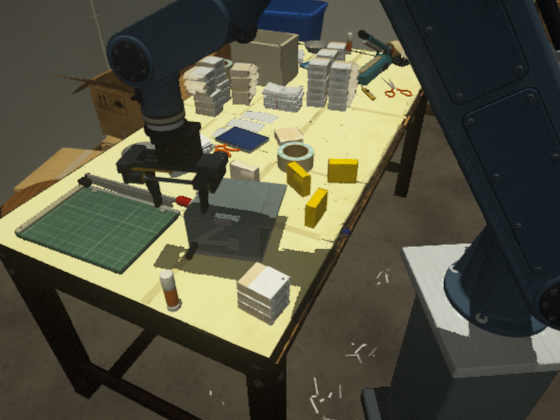

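The gripper (px 170,175) hangs straddling the stay side of the chest, and the forearm is well clear above the lid. Next I go down to the peg.

Request:
{"method": "servo_tool", "body": {"increments": [[0,[0,1,40],0],[0,[0,0,40],0],[0,[0,0,40],0],[0,[0,0,27],0],[0,[0,0,0],0]]}}

```text
time_s: 4.6
position: [0.6334, -0.1204, 0.0299]
tcp_rot: [[0.271, 0.962, -0.002], [0.962, -0.271, 0.005], [0.005, -0.003, -1.0]]
force: [1.5, 5.7, -4.0]
opening: 1.001
```

```bash
python3 - <<'E'
from h import *
delta(c2w((-26,132,-73))[0],-15.6)
p,d=bot.capture("side");cv2.imwrite("pics/s2.png",cv2.resize(p[130:290,100:300],None,fx=3.5,fy=3.5,interpolation=3))
E
```

```text
t 4.6 pos [ 0.6334 -0.1204  0.0299] head -15.8 chest [-27.  135.3 -70.1]
target [ 0.6335 -0.1239  0.027 ] tool shift now [-3.3  1.   2.9] turn -0.2 F [ 1.5  5.7 -4. ] op 1.001
```

View pics/s2.png

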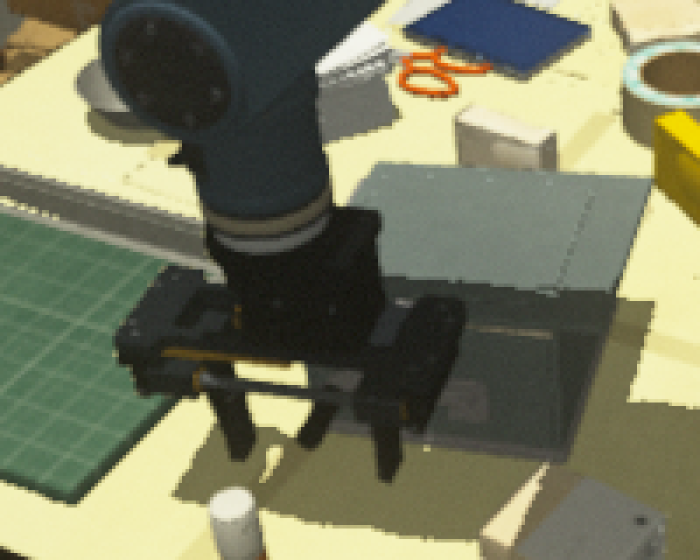

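The hand is pressed sideways by about 6 N, with its body edge on the stay bracket. I back it out 5 mm.

Request:
{"method": "servo_tool", "body": {"increments": [[0,[5,0,0],0],[0,[0,0,3],0]]}}

```text
time_s: 4.9
position: [0.6369, -0.119, 0.0292]
tcp_rot: [[0.267, 0.964, 0.003], [0.964, -0.267, -0.002], [-0.001, 0.003, -1.0]]
force: [0.3, -0.5, 0.1]
opening: 1.001
```

```bash
python3 - <<'E'
from h import *
delta(c2w((-26,137,-73))[0],-15.6)
E
```

```text
t 4.9 pos [ 0.6369 -0.119   0.0292] head -15.5 chest [-24.  137.6 -70.8]
target [ 0.6348 -0.1191  0.027 ] tool shift now [-0.6 -2.   2.2] turn 0.1 F [ 0.3 -0.5  0.1] op 1.001
```

Request:
{"method": "servo_tool", "body": {"increments": [[1,[0,0,0],0],[1,[0,0,0],0],[1,[0,0,0],0],[1,[0,0,0],0],[1,[0,0,0],0]]}}

```text
time_s: 5.52
position: [0.6354, -0.1195, 0.0275]
tcp_rot: [[0.27, 0.963, -0.0], [0.963, -0.27, 0.0], [-0.0, -0.0, -1.0]]
force: [-0.0, 0.4, -0.6]
opening: 0.517
```

```bash
python3 - <<'E'
from h import *
delta(c2w((-26,137,-73))[0],-15.6)
E
```

```text
t 5.53 pos [ 0.6354 -0.1195  0.0275] head -15.6 chest [-25.3 136.8 -72.5]
target [ 0.6348 -0.1191  0.027 ] tool shift now [ 0.2 -0.7  0.5] turn -0.0 F [-0.   0.4 -0.6] op 0.517
```

Request:
{"method": "servo_tool", "body": {"increments": [[1,[0,0,0],0],[1,[0,0,0],0],[1,[0,0,0],0],[1,[0,0,0],0],[1,[0,0,0],0]]}}

```text
time_s: 6.15
position: [0.6349, -0.1192, 0.0275]
tcp_rot: [[0.269, 0.963, -0.001], [0.963, -0.269, 0.0], [0.0, -0.001, -1.0]]
force: [-1.7, -0.0, 1.1]
opening: 0.157
```

Request:
{"method": "servo_tool", "body": {"increments": [[1,[0,0,-7.6],0],[1,[0,-0.6,-7.3],0],[1,[0,-1.3,-7.2],0],[1,[0,-1.9,-7.1],0],[1,[0,0,0],0]]}}

```text
time_s: 6.78
position: [0.6318, -0.1183, 0.0579]
tcp_rot: [[0.269, 0.963, 0.0], [0.963, -0.269, -0.0], [-0.0, 0.0, -1.0]]
force: [0.0, 0.7, -1.7]
opening: 0.162
```

```bash
python3 - <<'E'
from h import *
delta(c2w((-30,137,-44))[0],-15.6)
p,d=bot.capture("side");cv2.imwrite("pics/s3.png",cv2.resize(p[130:290,100:300],None,fx=3.5,fy=3.5,interpolation=3))
E
```

```text
t 6.78 pos [ 0.6318 -0.1183  0.0579] head -15.6 chest [-29.1 136.9 -42.1]
target [ 0.6309 -0.118   0.056 ] tool shift now [ 0.1 -0.9  1.9] turn -0.0 F [ 0.   0.7 -1.7] op 0.162
```

View pics/s3.png

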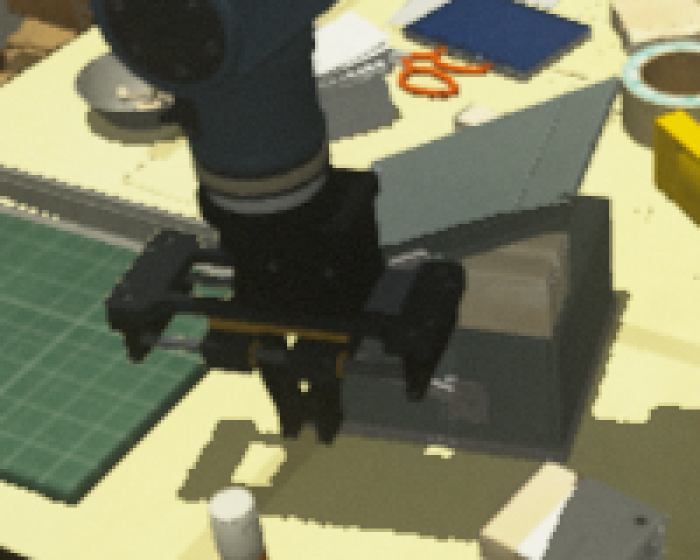

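The lid is rising with the gripped peg: its lip is up at about (600,85) in the crop. I continue along the arc.

Request:
{"method": "servo_tool", "body": {"increments": [[1,[0,-2.5,-6.8],0],[1,[0,-3.1,-6.7],0],[1,[0,-3.7,-6.3],0],[1,[0,-4.2,-6],0],[1,[0,0,0],0]]}}

```text
time_s: 7.45
position: [0.6202, -0.1151, 0.085]
tcp_rot: [[0.269, 0.963, 0.004], [0.963, -0.269, -0.001], [-0.0, 0.004, -1.0]]
force: [2.8, 1.0, 3.0]
opening: 0.159
```

Request:
{"method": "servo_tool", "body": {"increments": [[1,[0,-4.7,-5.6],0],[1,[0,-5.2,-5.2],0],[1,[0,-5.6,-4.7],0],[1,[0,0,0],0]]}}

```text
time_s: 7.95
position: [0.6075, -0.1115, 0.1012]
tcp_rot: [[0.27, 0.963, 0.009], [0.963, -0.27, -0.003], [-0.0, 0.01, -1.0]]
force: [5.9, 0.9, 4.6]
opening: 0.161
```

```bash
python3 - <<'E'
from h import *
delta(c2w((-59,137,-2.4))[0],-15.6)
p,d=bot.capture("side");cv2.imwrite("pics/s4.png",cv2.resize(p[100:290,100:300],None,fx=3,fy=3,interpolation=3))
E
```

```text
t 7.95 pos [ 0.6075 -0.1115  0.1012] head -15.6 chest [-54.3 136.9   1.2]
target [ 0.603  -0.1102  0.0976] tool shift now [ 0.1 -4.7  3.5] turn -0.0 F [5.9 0.9 4.6] op 0.161
```

View pics/s4.png

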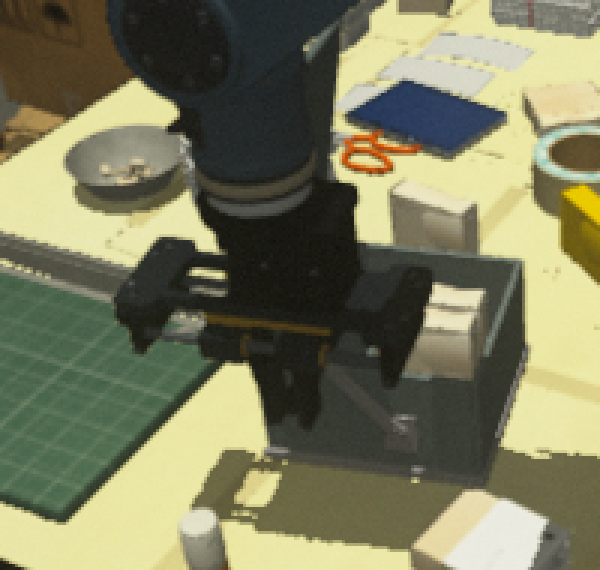

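Request:
{"method": "servo_tool", "body": {"increments": [[1,[0,-4,-3],0],[1,[0,-4,-2.5],0],[1,[0,-4,-2],0],[1,[0,-3,-1.5],0],[1,[0,0,0],0]]}}

```text
time_s: 8.62
position: [0.5955, -0.1082, 0.1115]
tcp_rot: [[0.27, 0.963, 0.015], [0.963, -0.27, -0.004], [-0.0, 0.015, -1.0]]
force: [8.6, 0.7, 9.3]
opening: 0.162
```

```bash
python3 - <<'E'
from h import *
delta(c2w((-69,137,4))[0],-15.6)
p,d=bot.capture("side");cv2.imwrite("pics/s5.png",cv2.resize(p[100:290,100:300],None,fx=3,fy=3,interpolation=3))
p,d=bot.capture("top");cv2.imwrite("pics/t5.png",cv2.resize(p[100:250,180:380],None,fx=3,fy=3,interpolation=3))
E
```

```text
t 8.62 pos [ 0.5955 -0.1082  0.1115] head -15.7 chest [-66.8 136.9  11.5]
target [ 0.5934 -0.1075  0.104 ] tool shift now [ 0.1 -2.3  7.5] turn -0.1 F [8.6 0.7 9.3] op 0.162
```

View pics/s5.png

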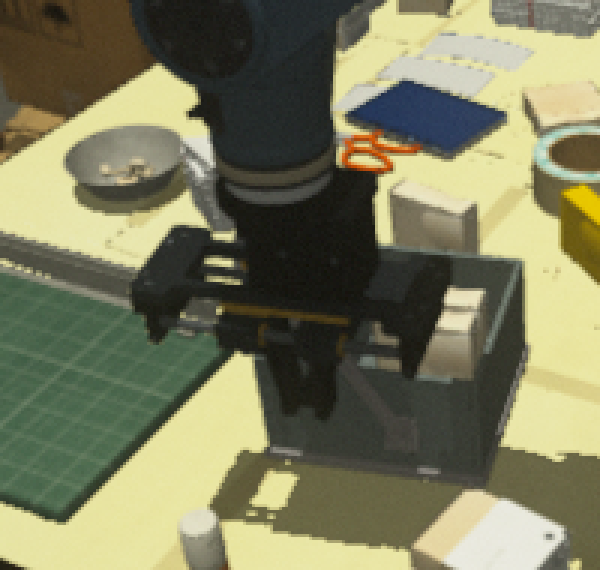

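View pics/t5.png

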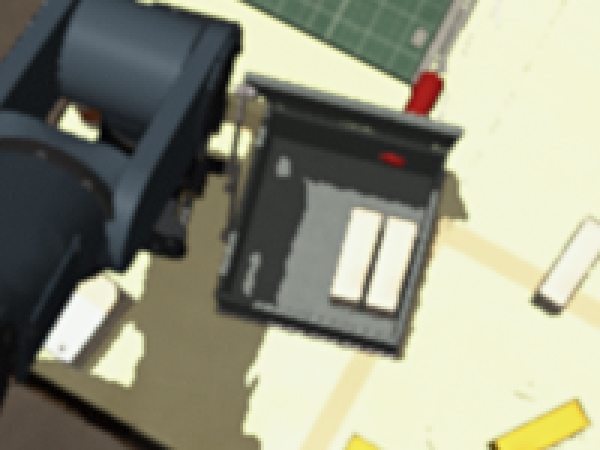

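Request:
{"method": "servo_tool", "body": {"increments": [[0.5,[0,0,0],0],[0.5,[0,0,0],0],[0.5,[0,0,0],0],[0.5,[0,0,0],0],[0.5,[0,0,0],0]]}}

```text
time_s: 9.35
position: [0.5886, -0.1062, 0.1065]
tcp_rot: [[0.269, 0.963, -0.002], [0.963, -0.269, 0.001], [0.0, -0.002, -1.0]]
force: [-0.4, -0.8, -0.2]
opening: 0.494
```

```bash
python3 - <<'E'
from h import *
delta(c2w((-69,137,4))[0],-15.6)
for n in("side","top"):
    p,d=bot.capture(n);np.save(f"d6{n}.npy",d);W=world(n,d)
    P=W[100:260,150:360].reshape(-1,3);Q=w2c(P);m=(Q[:,2]>40)&(Q[:,2]<250)&(abs(Q[:,1])<70)&(Q[:,0]>-120)&(Q[:,0]<60);Q=Q[m]
    if len(Q)>20:
        f=np.polyfit(Q[:,2],Q[:,0],1);print(n,len(Q),"lid angle~",np.degrees(np.arctan2(1,-f[0])),f, np.ptp(Q[:,2]))
cv2.imwrite("pics/t6.png",cv2.resize(p[100:250,180:380],None,fx=3,fy=3,interpolation=3))
E
```

```text
t 9.35 pos [ 0.5886 -0.1062  0.1065] head -15.6 chest [-73.9 136.9   6.5]
target [ 0.5934 -0.1075  0.104 ] tool shift now [0.1 4.9 2.5] turn -0.0 F [-0.4 -0.8 -0.2] op 0.494
top 481 lid angle~ 81.21317113116977 [-0.1545728  -4.32181531] 164.5261484160063
```

View pics/t6.png

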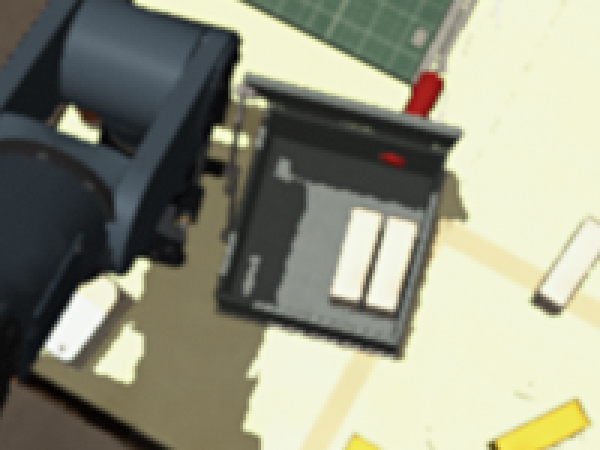

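Request:
{"method": "servo_tool", "body": {"increments": [[0.5,[0,0,-30],0],[0.5,[0,0,-50],0],[0.5,[0,-40,-40],0],[0.5,[0,-50,0],0],[0.5,[0,-40,0],0]]}}

```text
time_s: 10.07
position: [0.4624, -0.0708, 0.2276]
tcp_rot: [[0.269, 0.963, 0.0], [0.963, -0.269, -0.0], [-0.0, 0.0, -1.0]]
force: [0.3, -0.5, 0.4]
opening: 0.5
```

```bash
python3 - <<'E'
from h import *
ct=np.array([.513,-.442,.25]);print(w2c(ct))
delta(ct,56)
p,d=bot.capture("side");cv2.imwrite("pics/s7.png",cv2.resize(p[100:290,100:300],None,fx=3,fy=3,interpolation=3))
print(bot.find_in("side","stay_peg"))
# predicted locked peg
print(proj("side",c2w([(-69,96,23),(-69,142,23)])))
W=world("side",d)
print(bot.trace("side","carton") and [(r["bbox"],r["p"]) for r in bot.trace("side","carton")])
E
```

```text
[[ -56.46663535 -206.80309256  150.        ]]
t 10.07 pos [ 0.4624 -0.0708  0.2276] head -15.6 chest [-205.   137.1  127.6]
target [ 0.513 -0.442  0.25 ] tool shift now [-343.9  148.7  -22.3] turn -71.6 F [ 0.3 -0.5  0.4] op 0.5
[{'bbox': [180.7, 186.2, 233.8, 244.8], 'p': 0.67}]
[[210.44521714 219.22557924]
 [203.17215208 233.43253255]]
[([306.4, 189.0, 326.3, 232.3], 0.86), ([325.5, 155.0, 360.5, 181.6], 0.8), ([228.6, 169.4, 261.1, 181.9], 0.56)]
```

View pics/s7.png

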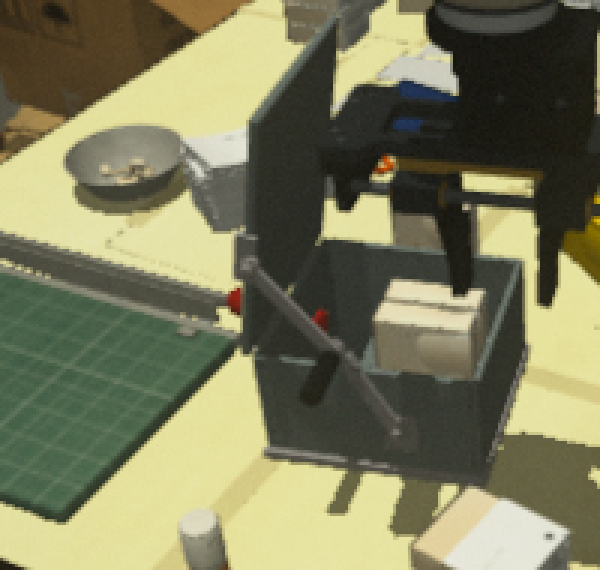

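The stay is locked: the peg shows at px (211,218)–(204,233) against the predicted (210,219)–(203,233). I move to the carton next.

Request:
{"method": "servo_tool", "body": {"increments": [[0.2,[-57,0,0],0],[0.2,[-57,0,0],0],[0.2,[-57,0,0],0],[0.2,[-57,0,0],0],[0.2,[-57,0,0],-10]]}}

```text
time_s: 10.9
position: [0.388, -0.3494, 0.2271]
tcp_rot: [[0.094, 0.996, 0.001], [0.996, -0.094, -0.001], [-0.001, 0.002, -1.0]]
force: [1.6, -0.4, -0.2]
opening: 0.795
```

Request:
{"method": "servo_tool", "body": {"increments": [[0.2,[0,0,0],-10],[0.2,[0,0,0],-10],[0.2,[0,0,0],-10],[0.2,[0,0,0],-10],[0.2,[0,0,0],-10]]}}

```text
time_s: 11.52
position: [0.3886, -0.3476, 0.2269]
tcp_rot: [[-0.703, 0.711, 0.001], [0.711, 0.703, -0.001], [-0.002, -0.0, -1.0]]
force: [0.2, -0.1, 0.4]
opening: 0.797
```

Request:
{"method": "servo_tool", "body": {"increments": [[0.2,[0,0,0],-10],[0.2,[0,0,0],-1.6],[0.2,[0,0,0],0]]}}

```text
time_s: 11.9
position: [0.3879, -0.3466, 0.2269]
tcp_rot: [[-0.828, 0.561, 0.0], [0.561, 0.828, -0.0], [-0.0, -0.0, -1.0]]
force: [0.5, -0.0, 0.0]
opening: 0.803
```

```bash
python3 - <<'E'
from h import *
ct=np.array([.513-.0166,-.442+.0112,.16])
delta(ct,56)
p,d=bot.capture("top");W=world("top",d);b=p[160:215,340:400]
cv2.imwrite("pics/t8.png",cv2.resize(b,None,fx=8,fy=8,interpolation=3))
P=W[165:212,350:392].reshape(-1,3);P=P[(P[:,2]>.055)&(P[:,2]<.08)];R=cv2.minAreaRect(P[:,:2].astype(np.float32)*1000);print(R,len(P),P[:,:2].mean(0),P[:,2].mean())
p,d=bot.capture("side");cv2.imwrite("pics/s8.png",cv2.resize(p[130:230,200:340],None,fx=5,fy=5,interpolation=3))
E
```

```text
t 11.9 pos [ 0.3879 -0.3466  0.2269] head 55.8 chest [-202.6 -148.5  126.9]
target [ 0.4964 -0.4308  0.16  ] tool shift now [-137.    -8.8   67. ] turn -0.2 F [ 0.5 -0.   0. ] op 0.803
((520.5350952148438, -449.4432678222656), (25.230133056640625, 56.443359375), 56.138092041015625) 208 [ 0.52110622 -0.45010956] 0.06614246652917546
```

View pics/t8.png

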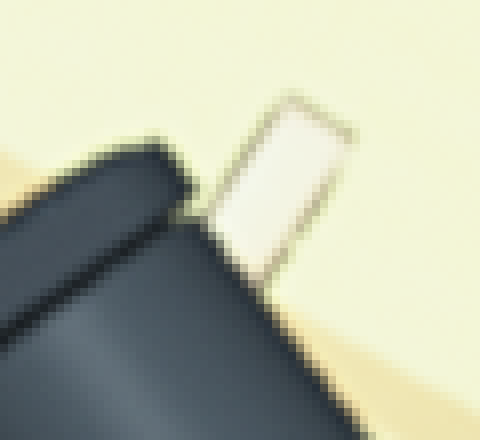

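View pics/s8.png

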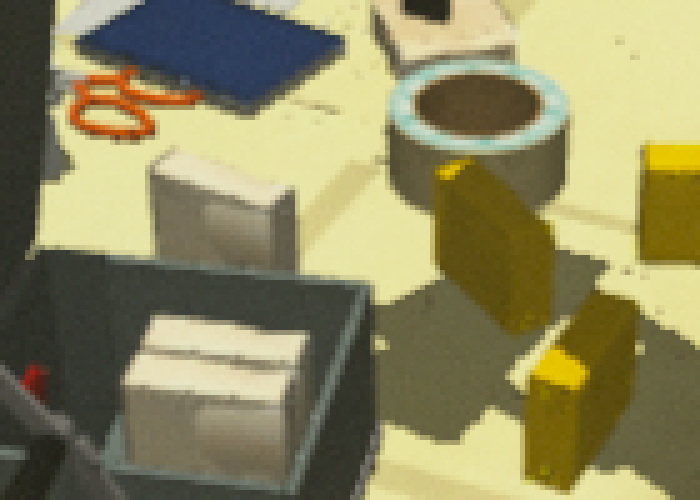

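Request:
{"method": "servo_tool", "body": {"increments": [[0.2,[-46,-3,0],0],[0.2,[-46,-3,0],0],[0.2,[-45,-3,0],0],[0.2,[0,0,50],0],[0.2,[0,0,30],0]]}}

```text
time_s: 12.62
position: [0.4957, -0.4296, 0.1446]
tcp_rot: [[-0.828, 0.561, -0.002], [0.561, 0.828, 0.002], [0.002, 0.001, -1.0]]
force: [-0.5, 0.6, 0.6]
opening: 0.801
```

```bash
python3 - <<'E'
from h import *
ct=np.array([.513-.0166,-.442+.0112,.039])
delta(ct,56)
p,d=bot.capture("side");cv2.imwrite("pics/s9.png",cv2.resize(p[100:230,200:340],None,fx=4.5,fy=4.5,interpolation=3))
E
```

```text
t 12.62 pos [ 0.4957 -0.4296  0.1446] head 55.9 chest [ -76.4 -199.5   44.6]
target [ 0.4964 -0.4308  0.039 ] tool shift now [ -1.5  -0.7 105.6] turn -0.1 F [-0.5  0.6  0.6] op 0.801
```

View pics/s9.png

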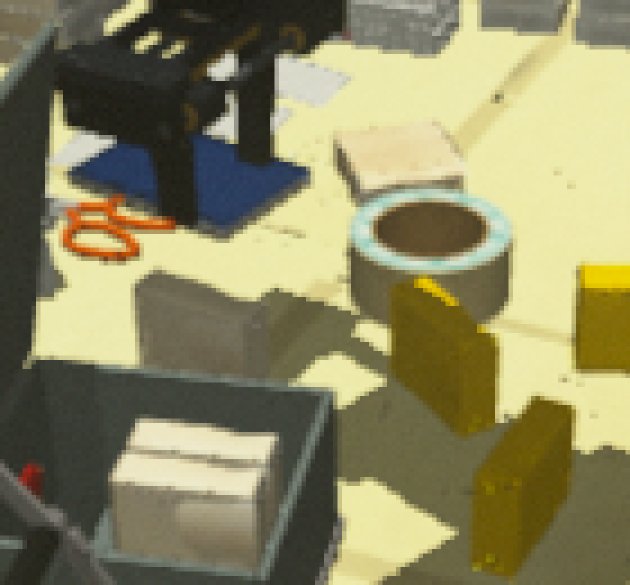

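Request:
{"method": "servo_tool", "body": {"increments": [[0.2,[0,0,50],0],[0.2,[0,0,40],0],[0.2,[0,0,17],0],[0.2,[0,0,0],0],[1,[0,0,0],0]]}}

```text
time_s: 13.3
position: [0.497, -0.4313, 0.042]
tcp_rot: [[-0.829, 0.56, 0.002], [0.56, 0.829, -0.003], [-0.003, -0.001, -1.0]]
force: [1.0, 0.8, 0.7]
opening: 0.751
```

Request:
{"method": "servo_tool", "body": {"increments": [[1,[0,0,0],0],[1,[0,0,0],0],[1,[0,0,0],0],[1,[0,0,0],0],[1,[0,0,0],0]]}}

```text
time_s: 13.92
position: [0.4959, -0.4302, 0.0402]
tcp_rot: [[-0.829, 0.56, -0.0], [0.56, 0.829, -0.0], [-0.0, -0.0, -1.0]]
force: [-1.3, -0.3, 1.7]
opening: 0.306
```

Request:
{"method": "servo_tool", "body": {"increments": [[1,[0,0,0],0],[1,[0,0,0],0],[1,[0,0,0],0]]}}

```text
time_s: 14.3
position: [0.4959, -0.4302, 0.0402]
tcp_rot: [[-0.829, 0.56, -0.0], [0.56, 0.829, -0.0], [-0.0, -0.0, -1.0]]
force: [-0.6, -0.8, 2.3]
opening: 0.298
```

Request:
{"method": "servo_tool", "body": {"increments": [[1,[0,0,-20],0],[1,[0,0,-50],0],[1,[0,0,-60],0],[1,[25,0,-60],-9],[1,[25,0,0],-9.5]]}}

```text
time_s: 14.92
position: [0.4556, -0.4082, 0.2346]
tcp_rot: [[-0.965, 0.262, 0.008], [0.262, 0.965, -0.01], [-0.011, -0.008, -1.0]]
force: [0.3, -0.9, -2.7]
opening: 0.304
```

```bash
python3 - <<'E'
from h import *
delta(c2w((-132,30,130))[0],74.4)
p,d=bot.capture("side");cv2.imwrite("pics/s10.png",cv2.resize(p[60:260,180:340],None,fx=3,fy=3,interpolation=3))
E
```

```text
t 14.93 pos [ 0.4556 -0.4082  0.2346] head 74.8 chest [-120.9 -189.7  134.6]
target [ 0.5039 -0.1936  0.23  ] tool shift now [  9.5 219.8   2.8] turn 0.4 F [ 0.3 -0.9 -2.7] op 0.304
```

View pics/s10.png

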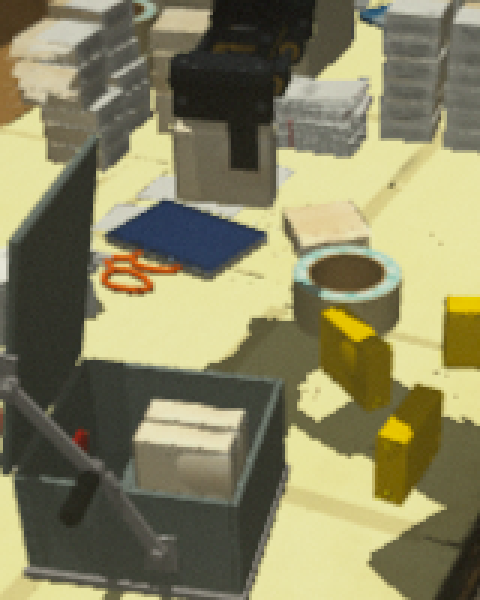

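Request:
{"method": "servo_tool", "body": {"increments": [[1,[10,30,0],0],[1,[0,50,0],0],[1,[0,60,0],0],[1,[0,50,0],0],[1,[0,30,0],0]]}}

```text
time_s: 15.6
position: [0.5026, -0.1883, 0.2279]
tcp_rot: [[-0.964, 0.267, -0.001], [0.267, 0.964, 0.001], [0.001, 0.001, -1.0]]
force: [1.2, -0.6, -1.4]
opening: 0.305
```

Request:
{"method": "servo_tool", "body": {"increments": [[1,[0,0,30],0],[1,[0,0,0],0],[1,[0,0,0],0]]}}

```text
time_s: 15.98
position: [0.5029, -0.1918, 0.1983]
tcp_rot: [[-0.963, 0.269, 0.0], [0.269, 0.963, -0.0], [-0.001, -0.0, -1.0]]
force: [0.0, -0.6, -1.6]
opening: 0.3
```

```bash
python3 - <<'E'
from h import *
delta(c2w((-132,30,-54))[0],74.4)
p,d=bot.capture("side");cv2.imwrite("pics/s11.png",cv2.resize(p[100:270,170:310],None,fx=3.5,fy=3.5,interpolation=3))
p,d=bot.capture("top");cv2.imwrite("pics/t11.png",cv2.resize(p[110:240,220:350],None,fx=4,fy=4,interpolation=3))
E
```

```text
t 15.97 pos [ 0.5029 -0.1918  0.1983] head 74.4 chest [-133.4   31.5   98.3]
target [ 0.5039 -0.1936  0.046 ] tool shift now [ -1.4  -1.5 152.3] turn 0.0 F [ 0.  -0.6 -1.6] op 0.3
```

View pics/s11.png

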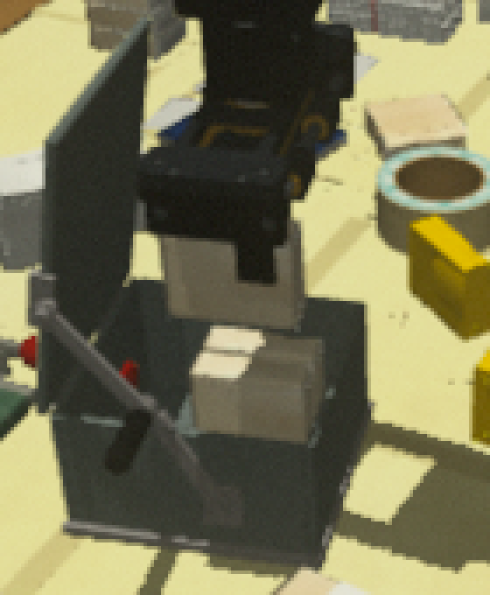

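View pics/t11.png

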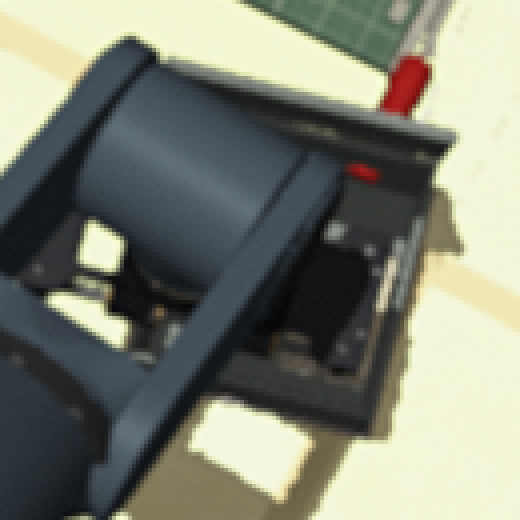

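```bash
python3 - <<'E'
from h import *
p,d=bot.capture("side");W=world("side",d);Q=w2c(W.reshape(-1,3)).reshape(420,560,3)
B=Q[160:200,205:265];m=(abs(B[...,1]-44)<8)&(B[...,2]>15)&(B[...,2]<85)
P=B[m];print(len(P),P.min(0),P.max(0),np.percentile(P[:,0],[1,99]),np.median(P[:,1]))
E
```

```text
330 [-151.41213566   36.10309804   60.00346624] [-69.45065734  47.9886925   84.87037081] [-150.81017423  -70.04748452] 43.9413142324008
```

Request:
{"method": "servo_tool", "body": {"increments": [[1,[0,0,40],0],[1,[0,0,40],0],[1,[0,0,30],0],[1,[0,0,20],0],[1,[0,0,0],0]]}}

```text
time_s: 16.75
position: [0.502, -0.1915, 0.0669]
tcp_rot: [[-0.963, 0.269, -0.002], [0.269, 0.963, 0.001], [0.002, 0.001, -1.0]]
force: [0.3, -0.1, -1.2]
opening: 0.303
```

```bash
python3 - <<'E'
from h import *
delta(c2w((-132,30,-54))[0],74.4)
p,d=bot.capture("side");cv2.imwrite("pics/s12.png",cv2.resize(p[100:270,170:310],None,fx=3.5,fy=3.5,interpolation=3))
E
```

```text
t 16.75 pos [ 0.502  -0.1915  0.0669] head 74.4 chest [-134.4   31.6  -33.1]
target [ 0.5039 -0.1936  0.046 ] tool shift now [-2.4 -1.6 20.9] turn 0.0 F [ 0.3 -0.1 -1.2] op 0.303
```

View pics/s12.png

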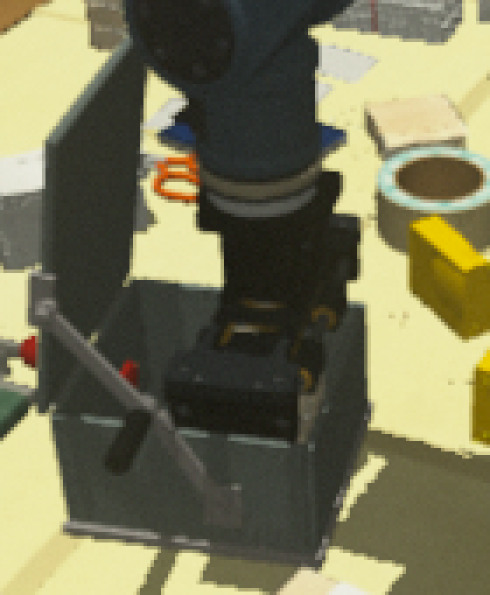

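Request:
{"method": "servo_tool", "body": {"increments": [[1,[0,0,10],0],[1,[0,0,6],0],[1,[0,0,4],0],[1,[0,0,0],0]]}}

```text
time_s: 17.3
position: [0.5025, -0.1913, 0.0475]
tcp_rot: [[-0.963, 0.268, -0.0], [0.268, 0.963, 0.0], [0.0, 0.0, -1.0]]
force: [-0.4, 0.1, -0.8]
opening: 0.298
```

Request:
{"method": "servo_tool", "body": {"increments": [[1,[0,0,1],0],[1,[0,0,1],0],[1,[0,0,0],0]]}}

```text
time_s: 17.68
position: [0.5027, -0.1916, 0.0461]
tcp_rot: [[-0.964, 0.268, 0.0], [0.268, 0.964, -0.0], [-0.0, -0.0, -1.0]]
force: [-0.8, -1.0, 1.8]
opening: 0.301
```

Request:
{"method": "servo_tool", "body": {"increments": [[0.5,[0,0,0],0],[0.5,[0,0,0],0],[0.5,[0,0,0],0],[0.5,[0,0,0],0]]}}

```text
time_s: 18.18
position: [0.5027, -0.1913, 0.0457]
tcp_rot: [[-0.963, 0.268, 0.0], [0.268, 0.963, 0.0], [-0.0, 0.0, -1.0]]
force: [-0.4, -0.1, -0.0]
opening: 0.496
```

Request:
{"method": "servo_tool", "body": {"increments": [[0.5,[0,0,-15],0],[0.5,[0,0,-30],0],[0.5,[0,0,-50],0],[0.5,[0,0,-50],0],[0.5,[50,0,0],0]]}}

```text
time_s: 18.8
position: [0.4602, -0.1818, 0.1962]
tcp_rot: [[-0.964, 0.267, 0.014], [0.267, 0.964, -0.01], [-0.016, -0.006, -1.0]]
force: [-0.6, -0.6, -0.5]
opening: 0.503
```

Request:
{"method": "servo_tool", "body": {"increments": [[0.5,[55,0,0],0],[0.5,[0,0,0],0]]}}

```text
time_s: 19.05
position: [0.3963, -0.1599, 0.191]
tcp_rot: [[-0.963, 0.269, -0.005], [0.269, 0.963, 0.004], [0.006, 0.002, -1.0]]
force: [-0.8, -0.1, 0.3]
opening: 0.499
```

```bash
python3 - <<'E'
from h import *
delta(c2w((-205,145,130))[0],-15.6)
p,d=bot.capture("top");cv2.imwrite("pics/t13.png",cv2.resize(p[110:240,220:350],None,fx=4,fy=4,interpolation=3))
p,d=bot.capture("side");cv2.imwrite("pics/s13.png",cv2.resize(p[100:270,170:310],None,fx=3.5,fy=3.5,interpolation=3))
W=world("side",d);Q=w2c(W.reshape(-1,3));m=(Q[:,1]>0)&(Q[:,1]<65)&(Q[:,0]>-158)&(Q[:,0]<-20)&(Q[:,2]<-15)&(Q[:,2]>-60)
print(m.sum(),np.percentile(Q[m],[2,50,98],axis=0))
E
```

```text
t 19.05 pos [ 0.3963 -0.1599  0.191 ] head 74.4 chest [-244.7   33.5   91. ]
target [ 0.4645 -0.0632  0.23  ] tool shift now [-39.6 111.6 -39. ] turn 90.0 F [-0.8 -0.1  0.3] op 0.499
243 [[-150.77133867   20.28071615  -31.62070879]
 [-110.86252072   32.73268692  -26.25405079]
 [ -70.93871164   44.28282869  -24.1014516 ]]
```

View pics/s13.png

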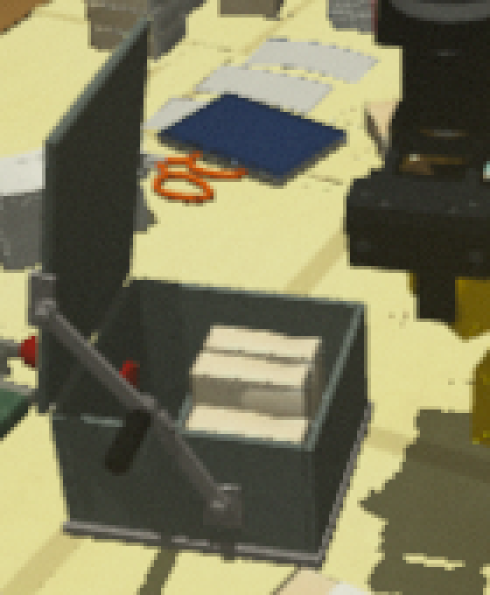

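View pics/t13.png

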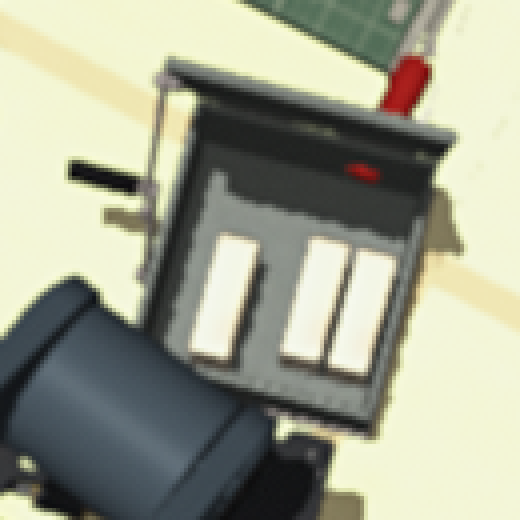

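The carton stands in the bay: its centre is at chest x −25, y +32 and its top at 74 mm. The stay is still locked. I return to the peg.

Request:
{"method": "servo_tool", "body": {"increments": [[0.2,[0,50,-20],0],[0.2,[0,54,-20],0],[0.2,[0,0,0],10],[0.2,[0,0,0],10],[0.2,[0,0,0],10]]}}

```text
time_s: 19.77
position: [0.4315, -0.0633, 0.2315]
tcp_rot: [[-0.697, 0.717, 0.003], [0.717, 0.697, -0.001], [-0.003, 0.001, -1.0]]
force: [1.1, -0.3, 0.1]
opening: 0.791
```

Request:
{"method": "servo_tool", "body": {"increments": [[0.2,[0,0,0],10],[0.2,[0,0,0],10],[0.2,[0,0,0],10],[0.2,[0,0,0],10],[0.2,[0,0,0],10]]}}

```text
time_s: 20.4
position: [0.4314, -0.0636, 0.2314]
tcp_rot: [[0.102, 0.995, 0.002], [0.995, -0.102, -0.001], [-0.001, 0.003, -1.0]]
force: [-0.5, 0.4, -0.0]
opening: 0.801
```

Request:
{"method": "servo_tool", "body": {"increments": [[0.2,[0,0,0],10],[0.2,[0,60,0],0],[0.2,[0,60,0],0],[0.2,[0,40,0],0],[0.2,[0,0,0],0]]}}

```text
time_s: 21.02
position: [0.5881, -0.1074, 0.2309]
tcp_rot: [[0.268, 0.964, 0.004], [0.964, -0.268, -0.002], [-0.0, 0.005, -1.0]]
force: [-0.4, -0.2, -0.0]
opening: 0.8
```

```bash
python3 - <<'E'
from h import *
delta(c2w((-69,137,4))[0],-15.6)
E
```

```text
t 21.02 pos [ 0.5881 -0.1074  0.2309] head -15.5 chest [-74.2 135.6 130.9]
target [ 0.5934 -0.1075  0.104 ] tool shift now [  1.4   4.6 126.9] turn 0.1 F [-0.4 -0.2 -0. ] op 0.8
```

Request:
{"method": "servo_tool", "body": {"increments": [[0.2,[1.5,5,40],0],[0.2,[0,0,40],0],[0.2,[0,0,30],0],[0.2,[0,0,17],0],[0.2,[0,0,0],0]]}}

```text
time_s: 21.65
position: [0.5881, -0.1055, 0.103]
tcp_rot: [[0.268, 0.964, -0.002], [0.964, -0.268, 0.001], [0.0, -0.002, -1.0]]
force: [-0.3, -0.7, -0.2]
opening: 0.802
```

```bash
python3 - <<'E'
from h import *
delta(c2w((-69,137,4))[0],-15.6)
p,d=bot.capture("side");cv2.imwrite("pics/s14.png",cv2.resize(p[80:270,130:310],None,fx=3.1,fy=3.1,interpolation=3))
E
```

```text
t 21.65 pos [ 0.5881 -0.1055  0.103 ] head -15.5 chest [-74.6 137.5   3. ]
target [ 0.5934 -0.1075  0.104 ] tool shift now [-0.6  5.6 -1. ] turn 0.1 F [-0.3 -0.7 -0.2] op 0.802
```

View pics/s14.png

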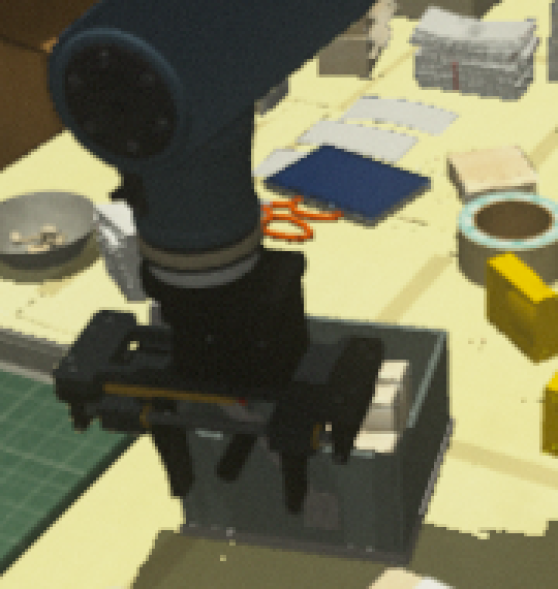

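Request:
{"method": "servo_tool", "body": {"increments": [[0.2,[0,5,0],0],[1,[0,0,0],0],[1,[0,0,0],0],[1,[0,0,0],0],[1,[0,0,0],0]]}}

```text
time_s: 22.32
position: [0.5934, -0.1071, 0.1038]
tcp_rot: [[0.268, 0.963, -0.0], [0.963, -0.268, 0.0], [0.0, -0.0, -1.0]]
force: [0.5, -0.1, -0.2]
opening: 0.435
```

Request:
{"method": "servo_tool", "body": {"increments": [[1,[0,0,0],0],[1,[0,0,0],0],[1,[0,0,0],0],[1,[0,0,0],0],[1,[0,0,0],0]]}}

```text
time_s: 22.95
position: [0.5936, -0.1072, 0.1037]
tcp_rot: [[0.268, 0.963, 0.0], [0.963, -0.268, -0.0], [-0.0, 0.0, -1.0]]
force: [0.8, -0.3, -1.9]
opening: 0.155
```

```bash
python3 - <<'E'
from h import *
delta(c2w((-69,137,4))[0],-15.6)
E
```

```text
t 22.95 pos [ 0.5936 -0.1072  0.1037] head -15.5 chest [-68.8 137.4   3.7]
target [ 0.5934 -0.1075  0.104 ] tool shift now [-0.4 -0.2 -0.3] turn 0.1 F [ 0.8 -0.3 -1.9] op 0.155
```

Request:
{"method": "servo_tool", "body": {"increments": [[1,[0,4,2.4],0],[1,[0,3,2.1],0],[1,[0,3,2.1],0],[1,[0,2.8,2.4],0],[1,[0,2.8,2.4],0]]}}

```text
time_s: 23.58
position: [0.6079, -0.1111, 0.0919]
tcp_rot: [[0.268, 0.964, -0.002], [0.964, -0.268, 0.001], [0.0, -0.002, -1.0]]
force: [-3.8, 0.2, 3.6]
opening: 0.154
```

Request:
{"method": "servo_tool", "body": {"increments": [[1,[0,2.6,2.6],0],[1,[0,2.6,2.6],0],[1,[0,2.4,2.8],0],[1,[0,2.4,2.8],0],[1,[0,0,0],0]]}}

```text
time_s: 24.2
position: [0.6173, -0.1138, 0.0805]
tcp_rot: [[0.268, 0.964, -0.002], [0.964, -0.268, 0.001], [0.0, -0.002, -1.0]]
force: [-4.7, 0.5, -0.8]
opening: 0.149
```

```bash
python3 - <<'E'
from h import *
delta(c2w((-43.4,137,-18))[0],-15.6)
p,d=bot.capture("side");cv2.imwrite("pics/s15.png",cv2.resize(p[80:270,130:310],None,fx=3.1,fy=3.1,interpolation=3))
p,d=bot.capture("top");cv2.imwrite("pics/t15.png",cv2.resize(p[110:240,220:350],None,fx=4,fy=4,interpolation=3))
E
```

```text
t 24.2 pos [ 0.6173 -0.1138  0.0805] head -15.5 chest [-44.2 137.4 -19.5]
target [ 0.618  -0.1144  0.082 ] tool shift now [-0.4  0.8 -1.5] turn 0.1 F [-4.7  0.5 -0.8] op 0.149
```

View pics/s15.png

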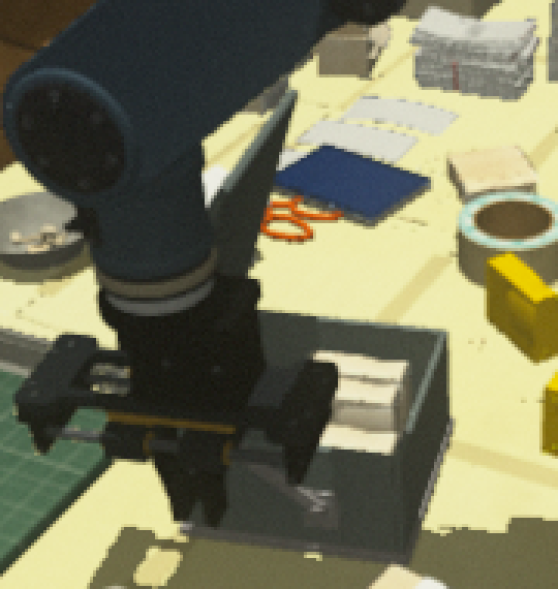

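View pics/t15.png

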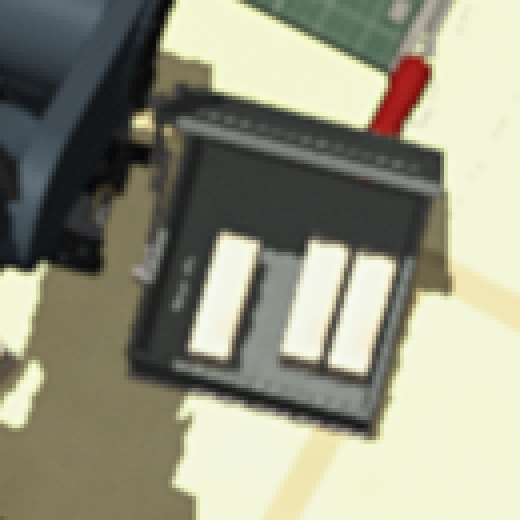

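Request:
{"method": "servo_tool", "body": {"increments": [[1,[0,2.1,3],0],[1,[0,2.1,3],0],[1,[0,1.9,3.1],0],[1,[0,1.9,3.1],0],[1,[0,1.6,3.3],0]]}}

```text
time_s: 24.92
position: [0.6258, -0.1161, 0.0659]
tcp_rot: [[0.268, 0.964, -0.004], [0.964, -0.268, 0.001], [-0.0, -0.004, -1.0]]
force: [-7.1, 1.0, 2.4]
opening: 0.156
```

Request:
{"method": "servo_tool", "body": {"increments": [[1,[0,1.6,3.3],0],[1,[0,1.3,3.4],0],[1,[0,1.3,3.4],0],[1,[0,1,3.5],0],[1,[0,1,3.5],0]]}}

```text
time_s: 25.55
position: [0.6319, -0.1179, 0.0485]
tcp_rot: [[0.268, 0.963, -0.003], [0.964, -0.268, 0.001], [-0.0, -0.003, -1.0]]
force: [-6.3, 0.5, 0.9]
opening: 0.152
```

```bash
python3 - <<'E'
from h import *
delta(c2w((-28,137,-51))[0],-15.6)
p,d=bot.capture("side");cv2.imwrite("pics/s16.png",cv2.resize(p[80:270,130:310],None,fx=3.1,fy=3.1,interpolation=3))
E
```

```text
t 25.55 pos [ 0.6319 -0.1179  0.0485] head -15.5 chest [-29.1 137.4 -51.5]
target [ 0.6329 -0.1185  0.049 ] tool shift now [-0.4  1.1 -0.5] turn 0.1 F [-6.3  0.5  0.9] op 0.152
```

View pics/s16.png

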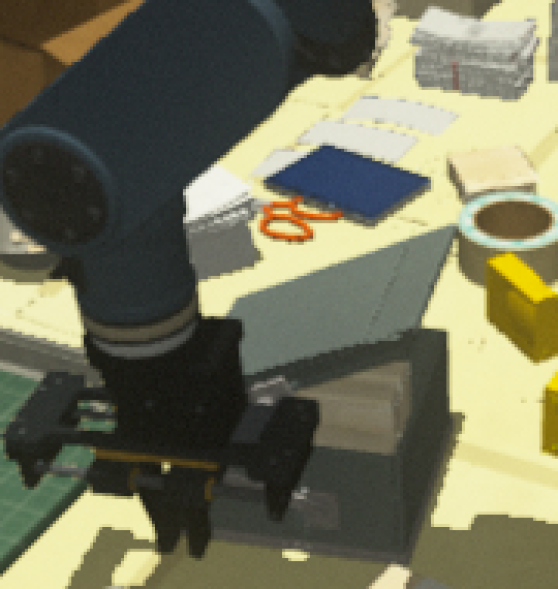

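Request:
{"method": "servo_tool", "body": {"increments": [[1,[0,0.6,2.5],0],[1,[0,0.6,2.5],0],[1,[0,0.4,2.5],0],[1,[0,0.3,2.5],0],[1,[0,0.2,2.5],0]]}}

```text
time_s: 26.22
position: [0.6343, -0.1185, 0.036]
tcp_rot: [[0.268, 0.964, -0.002], [0.964, -0.268, 0.001], [-0.0, -0.002, -1.0]]
force: [-4.6, 0.5, 1.3]
opening: 0.149
```

Request:
{"method": "servo_tool", "body": {"increments": [[1,[0,0.2,2.5],0],[1,[0,0,2.5],0],[1,[0,0,2],0],[1,[0,0,1],0],[1,[0,0,0],0]]}}

```text
time_s: 26.85
position: [0.635, -0.1188, 0.0281]
tcp_rot: [[0.268, 0.964, -0.001], [0.964, -0.268, 0.0], [-0.0, -0.001, -1.0]]
force: [-5.3, -0.5, 0.3]
opening: 0.147
```

```bash
python3 - <<'E'
from h import *
delta(c2w((-26,137,-73))[0],-15.6)
p,d=bot.capture("top");W=world("top",d);Q=w2c(W.reshape(-1,3));m=(abs(Q[:,1])<65)&(Q[:,0]>-190)&(Q[:,0]<-15)&(Q[:,2]>-20)&(Q[:,2]<90)
f=np.polyfit(Q[m,0],Q[m,2],1);print("top lid",m.sum(),np.arctan(-f[0]),f)
p,d=bot.capture("side");cv2.imwrite("pics/s17.png",cv2.resize(p[80:270,130:310],None,fx=3.1,fy=3.1,interpolation=3))
E
```

```text
t 26.85 pos [ 0.635  -0.1188  0.0281] head -15.5 chest [-25.8 137.4 -71.9]
target [ 0.6348 -0.1191  0.027 ] tool shift now [-0.4 -0.2  1.1] turn 0.1 F [-5.3 -0.5  0.3] op 0.147
top lid 3618 0.10136294451978838 [-0.10171153  9.27788217]
```

View pics/s17.png

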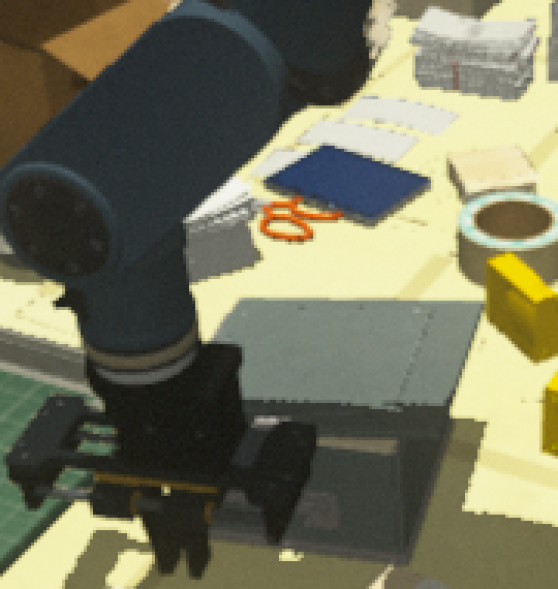

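Request:
{"method": "servo_tool", "body": {"increments": [[1,[0,0,1.5],0],[1,[0,0,1.5],0],[1,[0,0,1.5],0],[1,[0,0,1.5],0],[1,[0,0,0],0]]}}

```text
time_s: 27.58
position: [0.6352, -0.1188, 0.0222]
tcp_rot: [[0.268, 0.963, -0.001], [0.963, -0.268, 0.0], [-0.0, -0.001, -1.0]]
force: [-5.2, 0.1, 0.2]
opening: 0.143
```

```bash
cat > lid.py <<'E'
from h import *
delta(c2w((-26,137,-73))[0],-15.6)
for n in("top","side"):
    p,d=bot.capture(n);W=world(n,d);Q=w2c(W.reshape(-1,3));m=(abs(Q[:,1])<65)&(Q[:,0]>-190)&(Q[:,0]<-15)&(Q[:,2]>-20)&(Q[:,2]<90)
    f=np.polyfit(Q[m,0],Q[m,2],1);print(n,"lid",m.sum(),np.arctan(-f[0]),f)
E
python3 lid.py; python3 - <<'E'
from h import *
for n in("top","side"):
    d=np.load(f"{n}_d.npy");W=world(n,d);Q=w2c(W.reshape(-1,3));m=(abs(Q[:,1])<65)&(Q[:,0]>-190)&(Q[:,0]<-15)&(Q[:,2]>-20)&(Q[:,2]<90)
    f=np.polyfit(Q[m,0],Q[m,2],1);print("ref shut",n,m.sum(),np.arctan(-f[0]),f)
E
```

```text
t 27.57 pos [ 0.6352 -0.1188  0.0222] head -15.5 chest [-25.7 137.4 -77.8]
target [ 0.6348 -0.1191  0.027 ] tool shift now [-0.4 -0.3 -4.8] turn 0.1 F [-5.2  0.1  0.2] op 0.143
top lid 3627 0.03188290752347074 [-0.03189372  9.46363224]
side lid 2397 0.02841276766214134 [-0.02842042 11.2527846 ]
ref shut top 3621 -0.006464051162577474 [6.46414120e-03 9.34658238e+00]
ref shut side 2631 -0.008494993135946318 [8.49519749e-03 1.08906693e+01]
```

Lid is at about 0.038 rad. A little more travel is needed before I release.

Request:
{"method": "servo_tool", "body": {"increments": [[1,[0,0,1],0],[1,[0,0,1],0],[1,[0,0,1],0],[1,[0,0,0.5],0],[1,[0,0,0],0]]}}

```text
time_s: 28.3
position: [0.6351, -0.1188, 0.0188]
tcp_rot: [[0.268, 0.964, -0.001], [0.964, -0.268, 0.0], [-0.0, -0.001, -1.0]]
force: [-4.7, 0.5, 1.6]
opening: 0.142
```

```bash
python3 lid.py
```

```text
t 28.3 pos [ 0.6351 -0.1188  0.0188] head -15.5 chest [-25.8 137.4 -81.2]
target [ 0.6348 -0.1191  0.027 ] tool shift now [-0.4 -0.2 -8.2] turn 0.1 F [-4.7  0.5  1.6] op 0.142
top lid 3628 -7.429341436617514e-05 [7.42934145e-05 9.27701221e+00]
side lid 2437 -0.004646937707259284 [4.64697116e-03 1.10776511e+01]
```

Request:
{"method": "servo_tool", "body": {"increments": [[0.4,[0,0,0],0],[0.4,[0,0,0],0],[0.4,[0,0,0],0],[0.4,[0,0,0],0],[0.4,[0,0,0],0]]}}

```text
time_s: 29.02
position: [0.6361, -0.119, 0.0191]
tcp_rot: [[0.268, 0.963, 0.001], [0.963, -0.268, -0.0], [-0.0, 0.001, -1.0]]
force: [-0.4, 0.5, -0.5]
opening: 0.571
```

Request:
{"method": "servo_tool", "body": {"increments": [[0.4,[2,0,-20],0],[0.4,[0,0,-40],0],[0.4,[0,0,-60],0],[0.4,[0,0,-60],0],[0.4,[0,-60,0],0]]}}

```text
time_s: 29.65
position: [0.5869, -0.1042, 0.2074]
tcp_rot: [[0.268, 0.963, 0.022], [0.963, -0.268, -0.008], [-0.002, 0.023, -1.0]]
force: [-1.3, -1.0, 0.4]
opening: 0.596
```

Request:
{"method": "servo_tool", "body": {"increments": [[0.4,[0,-60,0],0],[0.4,[0,-60,0],0],[0.4,[0,0,0],0],[0.4,[0,0,0],0]]}}

```text
time_s: 30.15
position: [0.4642, -0.0692, 0.2005]
tcp_rot: [[0.268, 0.963, 0.004], [0.963, -0.268, -0.002], [-0.0, 0.005, -1.0]]
force: [0.6, -0.5, 0.3]
opening: 0.598
```

```bash
python3 lid.py; python3 - <<'E'
from h import *
p,d=bot.capture("side");cv2.imwrite("pics/s18.png",p)
p,d=bot.capture("top");cv2.imwrite("pics/t18.png",p)
E
```

```text
t 30.15 pos [ 0.4642 -0.0692  0.2005] head -15.5 chest [-203.7  139.1  100.5]
target [ 0.6348 -0.1191  0.027 ] tool shift now [ -2.2 176.8 174.4] turn 0.1 F [ 0.6 -0.5  0.3] op 0.598
top lid 3629 -0.006534869340857807 [6.53496237e-03 9.36130340e+00]
side lid 2306 -0.009141520152760941 [9.14177481e-03 1.09067142e+01]
```

View pics/s18.png

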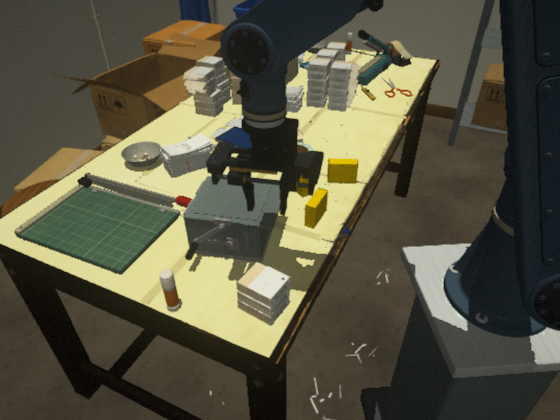

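View pics/t18.png

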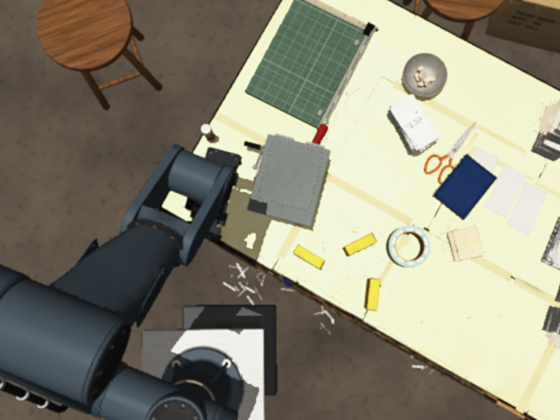

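The lid reads the same as at the start, fully shut (within 0.001 rad). The stack at px (264,290) and the glue stick at px (170,290) in the side view have not moved, and the arm is clear with no force on it.

```bash
python3 -c "
from rig import bot
print(bot.hand_in())"
```

```text
the job is handed in; nothing more can be done
None
```

The job is done and handed in at about 30 s of the 72 s allowed; `hand_in` reported no verdict.

- **Opening:** I gripped the stay's peg and drove it along its arc, which raised the lid to about 80° and snapped the stay locked. After I let go, the peg sat within about 1 px of where a locked stay should put it.
- **Carton:** It stood in the free bay at about chest x −26, y +32 mm, with its top at 74 mm, as it should be standing upright on the floor. I measured this before closing. It could not be seen once the lid was shut.
- **Closing:** I gripped the peg again, broke the stay by taking it back along the same arc, and lowered the lid slowly while still holding the peg. The lid slope now matches the picture from before the task to within 0.001 rad in both cameras.
- **Bystanders:** The stack and the glue stick are where they were in the last side picture. The arm is clear, with no force on it.

On the first approach to the peg, the gripper's body pressed the stay bracket with about 6 N; I moved it out 5 mm and the force went to zero. The peg also sat a few mm from where my chest pose predicted. This put up to about 13 N on the linkage while I followed the arc. Otherwise the checks agreed.

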